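# Check the marking limits of a silver plaque and lower the guard

## Robot

A 7-joint arm with a two-finger parallel gripper is mounted at the origin on the work surface. World frame = base frame: x ahead of the robot, y to its left, z up, the work surface at z = 0. Lengths are in m, angles in rad, forces in N, time in s.
With the tool pointing down it reaches from about 0.4 to 0.85 m from the base axis. Payload 10.4 kg.
Tool frame: the origin (TCP) lies at the very end of the fingers, on their centre line; the grasp point (between the pads) lies 19 mm behind it; z points along the fingers, y is the line along which they close (so a half turn about z gives the same grasp; the last joint's range is limited). The gripper opens to 87 mm and grips with 3 to 60 N. Pads are 19 mm wide; open, the fingers measure 117 mm over their backs; the gripper's body (75 mm by 190 mm) begins 51 mm behind the grasp point.
Start: joints at [1.223, 0.332, -0.065, 1.46, 0.022, 1.35, -0.088], TCP at [0.199, -0.592, 0.223] pointing down, gripper open.
Joint ranges: [-2.6, 2.6], [-0.5, 2.12], [-1.47, 1.34], [0.16, 2.42], [-1.27, 4.41], [0.06, 2.06], [-2.6, 2.6]. Speed limits (rad/s): [2.22, 2.22, 2.79, 2.79, 3.14, 3.14, 3.14].

## Interface

Orientations are given as a unit quaternion [x, y, z, w].
In Python, from bench import * gives the robot as it stands.
- The arm moves only by the tool carry_out, never from a script. Its argument "deltas" is a list of rows, each an object with "hand": the finger opening in mm, from 0 to 87; "dp": the shift along the tool's x, y, z each as a share of 250 mm, from -1 to 1, a list of three; "spin": the turn about the tool's z as a share of pi rad, from -1 to 1. In form: [{"hand": hand, "dp": [dx, dy, dz], "spin": spin}, ...]. A call has 1 to 20 rows; each row is the pose to reach, as a shift and turn from the pose commanded when the call began, along the tool's axes at that moment, turning the shorter way round; what a row does not reach only later rows make up. A row lasts 1/10 s, in which the tool goes at most 50 mm and 8.59 degrees, less where a joint would pass 70% of its speed; a pose out of reach is approached as far as the arm can. A call with a number of a shift or a turn outside -1 to 1 is refused whole. A call with a gripper value outside its range is refused whole. The fingers move at their own pace and stop on an object; "force" is the grip in N (left out, the last holds). Time passes only in rows, so rows that repeat a pose let the fingers close. It gives the time, the measured TCP pose, the force, the opening and the grip force at its end, in the units of the state.
- read_state(): the state, without advancing time (a new reading comes with each control period).
- camera(name): name is "scene" or "top" or "wrist"; returns the picture (400x640x3 uint8, red, green, blue); there is no depth.
- get_calibration(name): a dict with "fx", "fy", "cx", "cy" (pixels), "k1" (the pictures are not rectified: a ray, as slopes to the right and down, at radius r is drawn at 1 + k1 r^2 times it, then the intrinsics apply), "R" (3x3) and "t" (3): a world point X has camera coordinates R X + t; the wrist camera has in their place "mount" (4x4, takes a point from camera to tool coordinates, whose origin is the TCP and whose axes are the flange's). Camera axes: x right, y down, z forward; pixel columns grow to the right and rows downward; lengths in m; the calibration is good to about 2 mm. A picture is of the moment at which its call begins: read the wrist's pose just before it. get_calibration takes no time and is no camera call.
- close_job(): hands the job in; it is judged then, once.
The state is a dict: "time": time; "joint_positions": joint angles; "joint_vel": joint speeds; "joint_torque": joint torques, N m; "ee_pos": TCP position; "eef_rot": TCP orientation; "ft_force": force on the tool from outside, world axes, zero at the start; "torque": the same for the moment, N m; "width": finger opening in m; "grip_force": force on a finger pad.
Only numpy, scipy, OpenCV 4.12 (cv2) and the standard library are available. Lean on these libraries where they do the work, as an engineer would, in place of code of your own. Each camera call takes 0.05 s, during which the arm holds its last target. There are 200 camera calls.

## Task

Before the marking machine is started on the silver plaque, check its limits: move the sliding carriage by its upright post until the pointer stands over the centre of the ring mark, pause there for about a second, then do the same with the cross mark and leave the carriage there. Then lower the hinged guard gently all the way onto its two stops, without slamming it or pressing hard on it, let go of everything, and leave the cup, steel block and hammer where they are.

Things in the scene. Friction and masses are not known exactly. Their poses are not given: they have to be found in the camera images.
- machine: Bench marking machine, fixed: grey base 260 (x) x 230 (y) x 20 mm. Origin: centre of its underside; x away from the robot at yaw 0, y left, z up. On it a saddle and a carriage slide in x and y. Column 22 x 50 mm at machine x 118 mm, y 0, top at 77 mm. Hinge brackets on the +y side, 98 mm high. Two guard stops: round posts, rubber tops at 87 mm, machine y -72 mm, x -47 and +110 mm.
- pointer_tip (a point): Tip of the fixed pointer, a dark cone pointing down, at machine (20, 0) mm, 60 mm above the table, 8 mm above the plaque. Its thin arm (8 mm wide, top at 77 mm) comes in from the column at the far side.
- ring_mark (a point): Centre of the dark ring mark, 26 mm across, on top of the silver plaque (88 x 90 x 4 mm) clamped on the carriage, 52 mm above the table. It lies 22 mm in machine -x and 25 mm in +y from the plaque's centre and moves with the carriage.
- cross_mark (a point): Centre of the dark cross mark, 28 mm across, on the same plaque: 22 mm in machine +x and 25 mm in -y from the plaque's centre.
- post_top (a point): Centre of the top of the carriage's black upright post: round, 18 mm across, 56 mm tall, top 102 mm above the table. It stands on a 30 mm wide tongue (top at 46 mm) that sticks out of the carriage towards the robot, 160 mm in machine -x from the plaque's centre. It may be pushed sideways or pinched from above; the slides need about 2 N.
- saddle (a joint): Carriage position along machine x in m, -0.045 to 0.027, growing away from the robot; at 0 the plaque's centre is at the pointer's x.
- carriage (a joint): Carriage position along machine y in m, -0.04 to 0.04, growing to the left; at 0 the plaque's centre is at the pointer's y.
- guard_tab (a point): Middle of the outer edge of the black grip tab (70 mm wide, 8 mm thick) on the guard's free edge, 205 mm from the hinge axis. Pushing it down takes 1 to 6 N. With the guard down it is 90 mm above the table; the post stays outside the guard.
- cup: Bystander: bamboo cup, 72 mm across, 110 mm tall. Origin: centre of its underside.
- bench_block: Bystander: round steel block, 110 mm across, 35 mm high. Origin: centre of its underside.
- hammer: Bystander: hammer lying flat, about 280 mm long. Origin on the table under it.
- guard: Hinged guard: flat white frame with clear window, 180 mm along the hinge, 6 mm thick, 180 mm from hinge axis to free edge. Origin: middle of the hinge axis (along machine x, on the +y side, 90 mm high); its -y axis runs to the free edge, z is its outer face. Level (z up) = resting on its stops over the carriage; at the start it stands about upright. The stiff hinge holds it where it is left.

How it is judged:
By the outcome, as a careful person would: the job done as asked, in the order asked, and still so for the second after the job is handed in, with the robot touching nothing.
It also fails if it takes over 64 s, if anything falls off the work surface, if the arm or the gripper's body presses on something with over 40 N, if the wrist force passes 120 N, or if a joint passes its speed limit or range.

## Working session

There is one attempt and no reset: what is moved stays moved. The work goes in short steps, Python scripts to look and compute and a tool call to move; the robot and the scene stay as the last step left them, time stands still between calls to the robot, and variables do not carry over. Pictures are saved under pics/ and viewed, at most 10 in all, crops included, and the job is handed in when it is done.

Besides the shell and the picture viewer there is one more tool, called after "Emit:" as name(argument=value, ...) on one line, values as JSON. carry_out: Moves the arm, as the interface text tells. Its arguments: {"type":"object","properties":{"deltas":{"type":"array","items":{"type":"object","properties":{"hand":{"type":"number"},"dp":{"type":"array","items":{"type":"number","minimum":-1,"maximum":1}},"spin":{"type":"number","minimum":-1,"maximum":1}}}},"force":{"type":"number"}},"required":["deltas"]}

```bash
mkdir -p pics
cat > h.py <<'E'
from bench import *
import numpy as np, cv2
def snap(n,f):
    im=camera(n); cv2.imwrite('pics/'+f,im[:,:,::-1]); return im
def ray(n,u,v):
    c=get_calibration(n)
    K=np.array([[c['fx'],0,c['cx']],[0,c['fy'],c['cy']],[0,0,1.]])
    p=cv2.undistortPoints(np.array([[[u,v]]],float),K,np.array([c['k1'],0,0,0.]))[0,0]
    R=np.array(c['R']);t=np.array(c['t'])
    return -R.T@t, R.T@np.array([p[0],p[1],1])
def onz(n,u,v,z):
    o,d=ray(n,u,v); return o+d*(z-o[2])/d[2]
def proj(n,X):
    c=get_calibration(n)
    K=np.array([[c['fx'],0,c['cx']],[0,c['fy'],c['cy']],[0,0,1.]])
    R=np.array(c['R']);t=np.array(c['t'])
    return cv2.projectPoints(np.array(X,float).reshape(-1,1,3),cv2.Rodrigues(R)[0],t,K,np.array([c['k1'],0,0,0.]))[0][:,0]
E
python3 - <<'E'
from h import *
a=snap('top','t0.png');b=snap('scene','s0.png')
s=read_state();print(s)
for n in('top','scene'):
    o,_=ray(n,320,200);print(n,o,get_calibration(n)['k1'])
E
```

```text
{'time': 0.1, 'joint_positions': array([ 1.22341786,  0.33280613, -0.06466489,  1.46088437,  0.02156942,
        1.34991167, -0.08851421]), 'joint_vel': array([-0.0010866 , -0.00016803, -0.00102288, -0.00237639,  0.00051027,
       -0.00191593,  0.00022453]), 'joint_torque': array([ 2.09074788e-03, -6.24544430e+01,  2.51294783e-02, -3.90717959e+01,
       -6.14137645e-02,  3.65591305e-02,  8.75643605e-05]), 'ee_pos': array([ 0.19930593, -0.59198566,  0.22182209]), 'eef_rot': array([ 9.86846379e-01,  1.61659493e-01, -1.27430112e-04, -6.45399820e-04]), 'ft_force': array([-0.36217897,  0.7819403 ,  0.34175746]), 'torque': array([ 0.01080637, -0.00081389, -0.01490202]), 'grip_force': 0.0, 'width': 0.08720607223477661}
top [0.56662774 0.03015955 0.92513602] -0.01047192823460664
scene [ 1.21971932 -0.25613411  0.52854386] -0.05202084096182263
```

View pics/t0.png

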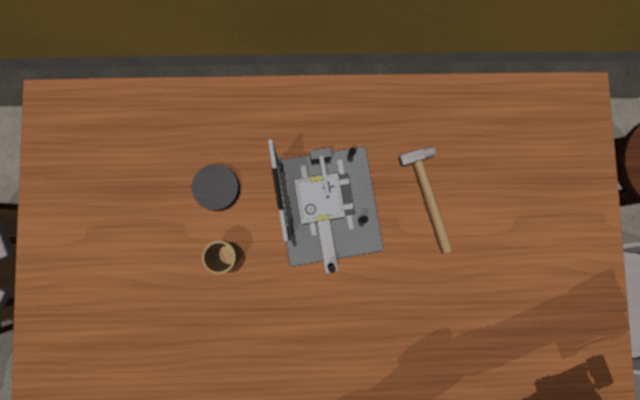

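View pics/s0.png

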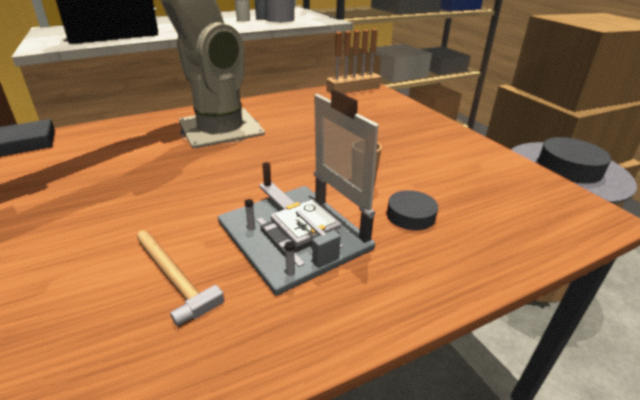

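Top picture: the machine is at about (330,205), yawed a bit to the left. The post is at (331,268), ring (310,209), cross (329,188), and the guard stands upright at about (283,195). The stops are at (352,154) and (363,220). Next I zoom in.

Run:
```python
from h import *
a=cv2.imread('pics/t0.png')
cv2.imwrite('pics/t0z.png',cv2.resize(a[135:281,240:400],None,fx=4.1*1.0,fy=4.1,interpolation=cv2.INTER_CUBIC))
for nm,u,v,z in [('post',331,268,.102),('ring',310.5,209,.052),('cross',329,187.5,.052),('stopF',352,152,.087),('stopN',363,219,.087)]:
    print(nm,onz('top',u,v,z).round(4))
```

```text
post [ 0.4734 -0.0065  0.102 ]
ring [0.6048 0.0356 0.052 ]
cross [ 0.6542 -0.0088  0.052 ]
stopF [ 0.7306 -0.0615  0.087 ]
stopN [ 0.5782 -0.0817  0.087 ]
```

View pics/t0z.png

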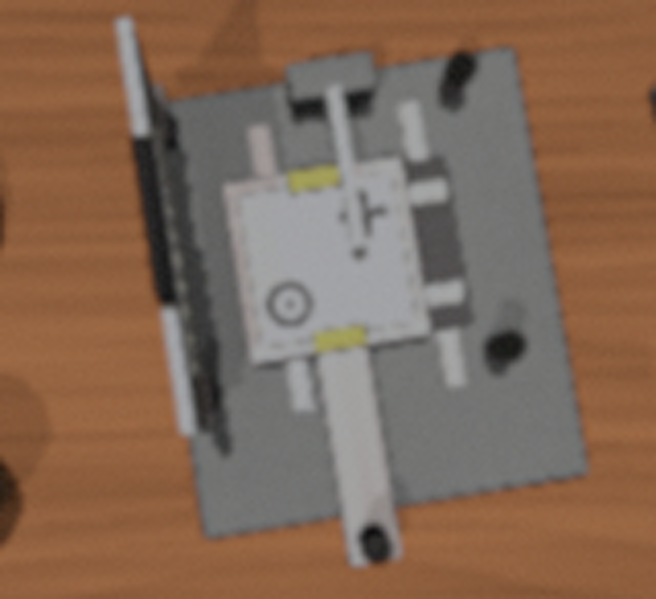

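```bash
cat > fit.py <<'E'
from h import *
from scipy.optimize import least_squares
# machine pts (a=moving flag)
P=[((-130,115,20),0,(205,537)),((-130,-115,20),0,(585,472)),((130,-115,20),0,(515,48)),
((-47,-72,87),0,(507,347)),((110,-72,87),0,(462,67)),((20,0,60),0,(359,254)),
((20-22,25,52),1,(290,303)),((42,-25,52),1,(371,213)),((-140,0,102),1,(376,546))]
uv=np.array([[240+p[2][0]/4.1-.4,135+p[2][1]/4.1-.4] for p in P])
def W(q,m,f):
    c,s=np.cos(q[2]),np.sin(q[2]);m=np.array(m)/1000.
    x,y=m[0]+f*q[3],m[1]+f*q[4]
    return [q[0]+c*x-s*y,q[1]+s*x+c*y,m[2]]
def res(q): return (proj('top',[W(q,p[0],p[1]) for p in P])-uv).ravel()
if __name__=='__main__':
    r=least_squares(res,[.62,-.01,.15,0,0],x_scale=[.01]*5)
    q=r.x;print(q.round(4),np.degrees(q[2]));print(r.fun.reshape(-1,2).round(2))
    print('post',np.round(W(q,(-140,0,102),1),4))
    np.save('q.npy',q)
E
python3 fit.py
```

```text
[ 0.6149 -0.0056  0.1325 -0.001   0.0161] 7.59242050710049
[[-1.16  0.71]
 [ 0.85  1.22]
 [ 0.2  -0.68]
 [ 0.41 -0.09]
 [ 0.06 -0.2 ]
 [-0.33 -0.99]
 [ 0.5  -0.26]
 [-1.04 -0.14]
 [ 0.5   0.36]]
post [ 0.4731 -0.0082  0.102 ]
```

```bash
cat >> h.py <<'E'
from scipy.spatial.transform import Rotation as Ro
def plan(X,ydir_deg=None,base=None):
    """shares for a move from measured (or given) pose to TCP X"""
    s=read_state(); R=Ro.from_quat(s['eef_rot']).as_matrix()
    p=s['ee_pos'] if base is None else np.array(base)
    d=R.T@(np.array(X)-p)
    sp=0
    if ydir_deg is not None:
        cur=np.degrees(np.arctan2(R[1,1],R[0,1])); sp=-((ydir_deg-cur+90)%180-90)/180
    print('dp',(d/.25).round(4),'spin',round(sp,4),'mm',(1000*d).round(1)); return d
E
python3 - <<'E'
from h import *
print(plan([.42,-.36,.26],-40))
print(get_calibration('wrist')['mount'])
E
```

```text
dp [ 1.1327 -0.598  -0.152 ] spin -0.1744 mm [ 283.2 -149.5  -38. ]
[ 0.28317609 -0.14949436 -0.03799349]
[[-1.71397313e-04 -9.60349699e-01 -2.78798183e-01  7.58552281e-02]
 [ 9.99999637e-01  6.81516123e-05 -8.49527171e-04 -1.94247850e-04]
 [ 8.34843708e-04 -2.78798227e-01  9.60349338e-01 -1.61816889e-01]
 [ 0.00000000e+00  0.00000000e+00  0.00000000e+00  1.00000000e+00]]
```

Emit:
carry_out(deltas=[{"hand": 60,"dp": [1,-0.53,-0.15],"spin": -0.17},{"hand": 60,"dp": [1,-0.53,-0.15],"spin": -0.17},{"hand": 60,"dp": [1,-0.53,-0.15],"spin": -0.17},{"hand": 60,"dp": [1,-0.53,-0.15],"spin": -0.17},{"hand": 60,"dp": [1,-0.53,-0.15],"spin": -0.17},{"hand": 60,"dp": [1,-0.53,-0.15],"spin": -0.17},{"hand": 60,"dp": [1,-0.53,-0.15],"spin": -0.17},{"hand": 60,"dp": [1,-0.53,-0.15],"spin": -0.17},{"hand": 60,"dp": [1,-0.53,-0.15],"spin": -0.17}])

```text
time: 1.0
ee_pos: [0.3929, -0.388, 0.2596]
eef_rot: [0.91, 0.416, -0.0, -0.0]
ft_force: [-0.5, -1.0, 0.2]
width: 0.0603
grip_force: 0.0
```

```bash
python3 -c "
from h import *
print(read_state()['ee_pos']);plan([.473,-.19,.24],-16)"
```

```text
[ 0.39294039 -0.38798395  0.2595941 ]
dp [ 0.8083 -0.2764  0.0781] spin -0.1383 mm [202.1 -69.1  19.5]
```

Emit:
carry_out(deltas=[{"hand": 60,"dp": [0.8,-0.28,0.0],"spin": -0.14},{"hand": 60,"dp": [0.8,-0.28,0.0],"spin": -0.14},{"hand": 60,"dp": [0.8,-0.28,0.0],"spin": -0.14},{"hand": 60,"dp": [0.8,-0.28,0.0],"spin": -0.14},{"hand": 60,"dp": [0.8,-0.28,0.0],"spin": -0.14},{"hand": 60,"dp": [0.8,-0.28,0.0],"spin": -0.14},{"hand": 60,"dp": [0.8,-0.28,0.0],"spin": -0.14}])

```text
time: 1.7
ee_pos: [0.4709, -0.1921, 0.2598]
eef_rot: [0.797, 0.603, -0.0, -0.0]
ft_force: [-0.8, -0.4, -0.1]
width: 0.0599
grip_force: 0.0
```

```bash
python3 -c "
from h import *
print(read_state()['ee_pos']);plan([.60,-.095,.26],7.6)"
```

```text
[ 0.47091673 -0.19208898  0.25976141]
dp [ 0.514   0.3914 -0.0015] spin -0.1298 mm [128.5  97.9  -0.4]
```

Emit:
carry_out(deltas=[{"hand": 60,"dp": [0.51,0.39,0.0],"spin": -0.13},{"hand": 60,"dp": [0.51,0.39,0.0],"spin": -0.13},{"hand": 60,"dp": [0.51,0.39,0.0],"spin": -0.13},{"hand": 60,"dp": [0.51,0.39,0.0],"spin": -0.13},{"hand": 60,"dp": [0.51,0.39,0.0],"spin": -0.13},{"hand": 60,"dp": [0.51,0.39,0.0],"spin": -0.13},{"hand": 60,"dp": [0.51,0.39,0.0],"spin": -0.13}])

```text
time: 2.4
ee_pos: [0.5991, -0.0959, 0.2601]
eef_rot: [0.659, 0.752, -0.001, 0.0]
ft_force: [-0.2, -0.5, -0.3]
width: 0.0599
grip_force: 0.0
```

Run:
```python
from h import *
s=read_state();np.savez('w0.npz',p=s['ee_pos'],q=s['eef_rot']);print(s['ee_pos'],s['eef_rot'])
a=snap('wrist','w0.png');c=get_calibration('wrist');print({k:c[k] for k in('fx','fy','cx','cy','k1')})
```

```text
[ 0.59908058 -0.09593474  0.26013379] [ 6.58829668e-01  7.52291788e-01 -6.27328803e-04  3.74837410e-04]
{'fx': 286.8121938969859, 'fy': 286.8121938969859, 'cx': 319.908627479023, 'cy': 199.37313425076957, 'k1': -0.05309117665214295}
```

View pics/w0.png

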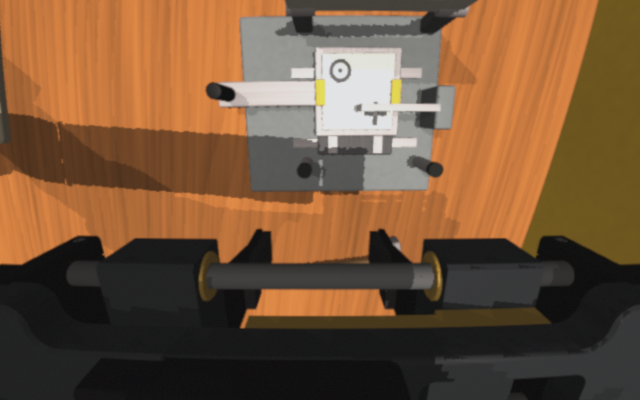

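Wrist picture: ring at (340,70), cross near (375,112), pointer arm with its tip near (361,107), post top (215,90), stops (304,170) and (434,169). I'll zoom in for subpixel clicks.

Run:
```python
import cv2
a=cv2.imread('pics/w0.png')
cv2.imwrite('pics/w0z.png',cv2.resize(a[10:200,200:460],None,fx=3,fy=3,interpolation=cv2.INTER_CUBIC))
```

```text
(no output)
```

View pics/w0z.png

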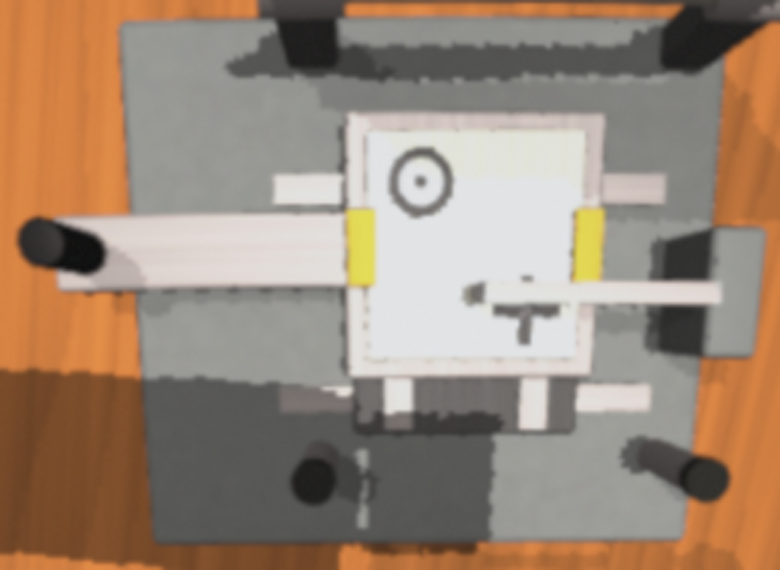

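```bash
cat > fitw.py <<'E'
from fit import *
def wext(p,q):
    c=get_calibration('wrist');M=np.array(c['mount']);T=np.eye(4)
    T[:3,:3]=Ro.from_quat(q).as_matrix();T[:3,3]=p
    return np.linalg.inv(T@M)
def wproj(E,X):
    c=get_calibration('wrist');K=np.array([[c['fx'],0,c['cx']],[0,c['fy'],c['cy']],[0,0,1.]])
    return cv2.projectPoints(np.array(X,float).reshape(-1,1,3),cv2.Rodrigues(E[:3,:3])[0],E[:3,3],K,np.array([c['k1'],0,0,0.]))[0][:,0]
E
cat > fw.py <<'E'
from fitw import *
z=np.load('w0.npz');E=wext(z['p'],z['q'])
Z=[(121,24),(155,542),(682,541),(314,481),(707,480),(467,296),(420,182),(527,310),(42,243)]
uw=np.array([[200+x/3-.33,10+y/3-.33] for x,y in Z])
rw=lambda q:(wproj(E,[W(q,p[0],p[1]) for p in P])-uw).ravel()
for nm,f in(('wrist',rw),('both',lambda q:np.r_[rw(q),res(q)])):
    r=least_squares(f,[.62,-.01,.15,0,0],x_scale=[.01]*5);q=r.x
    print(nm,q.round(4),'yaw',np.degrees(q[2]).round(2));print(r.fun.reshape(-1,2).round(2)[:9].tolist())
    print('post',np.round(W(q,(-140,0,102),1),4))
np.save('q.npy',q)
E
python3 fw.py
```

```text
wrist [ 6.136e-01 -6.400e-03  1.410e-01 -1.000e-04  1.840e-02] yaw 8.08
[[-2.66, -1.9], [-1.57, 1.85], [1.35, 0.71], [-0.82, 0.86], [0.1, 0.3], [3.44, -0.72], [0.64, 0.08], [0.02, 0.24], [-0.59, -0.22]]
post [ 0.4722 -0.0078  0.102 ]
both [ 6.139e-01 -6.200e-03  1.391e-01 -3.000e-04  1.790e-02] yaw 7.97
[[-2.25, -2.24], [-1.52, 1.6], [1.41, 0.79], [-0.66, 0.68], [0.25, 0.37], [3.71, -0.8], [0.81, 0.39], [0.1, 0.59], [-0.43, -0.14]]
post [ 0.4724 -0.0079  0.102 ]
```

```bash
sed -i "s/^for nm,f in/m=np.array([0,0,0,1,1,0,1,1,1],bool).repeat(2)\nfor nm,f in(('sel',lambda q:np.r_[rw(q)[m],res(q)[m]]),/; s/^for nm,f in\(.*\),((/for nm,f in\1,(/" fw.py; sed -i "s/,(('wrist',rw)/,('wrist',rw)/; s/^np.save.*//" fw.py; sed -i "s/^    print('post'/    if nm=='sel': np.save('q.npy',q)\n    print('post'/" fw.py
python3 fw.py
python3 - <<'E'
from h import *
plan([.4724,-.0078,.15],7.9)
E
```

```text
sel [ 0.6142 -0.0055  0.1379 -0.0007  0.0172] yaw 7.9
[[-0.44, 0.06], [0.52, -0.09], [0.84, 0.43], [0.07, 0.68], [-0.44, -0.26], [0.45, 0.07], [-0.26, 0.02], [-0.0, 0.15], [-1.66, 0.16]]
post [ 0.4724 -0.0078  0.102 ]
wrist [ 6.136e-01 -6.400e-03  1.410e-01 -1.000e-04  1.840e-02] yaw 8.08
[[-2.66, -1.9], [-1.57, 1.85], [1.35, 0.71], [-0.82, 0.86], [0.1, 0.3], [3.44, -0.72], [0.64, 0.08], [0.02, 0.24], [-0.59, -0.22]]
post [ 0.4722 -0.0078  0.102 ]
both [ 6.139e-01 -6.200e-03  1.391e-01 -3.000e-04  1.790e-02] yaw 7.97
[[-2.25, -2.24], [-1.52, 1.6], [1.41, 0.79], [-0.66, 0.68], [0.25, 0.37], [3.71, -0.8], [0.81, 0.39], [0.1, 0.59], [-0.43, -0.14]]
post [ 0.4724 -0.0079  0.102 ]
dp [ 0.4156 -0.4559  0.4407] spin -0.0016 mm [ 103.9 -114.   110.2]
```

Emit:
carry_out(deltas=[{"hand": 60,"dp": [0.416,-0.456,0.1],"spin": 0},{"hand": 60,"dp": [0.416,-0.456,0.1],"spin": 0},{"hand": 60,"dp": [0.416,-0.456,0.1],"spin": 0},{"hand": 60,"dp": [0.416,-0.456,0.1],"spin": 0},{"hand": 60,"dp": [0.416,-0.456,0.1],"spin": 0},{"hand": 60,"dp": [0.416,-0.456,0.3],"spin": 0},{"hand": 60,"dp": [0.416,-0.456,0.44],"spin": 0},{"hand": 60,"dp": [0.416,-0.456,0.44],"spin": 0},{"hand": 60,"dp": [0.416,-0.456,0.44],"spin": 0}])

```text
time: 3.35
ee_pos: [0.4738, -0.0064, 0.151]
eef_rot: [0.658, 0.753, 0.0, -0.0]
ft_force: [-0.0, 0.4, 0.8]
width: 0.0603
grip_force: 0.0
```

Run:
```python
from fitw import *
s=read_state();E=wext(s['ee_pos'],s['eef_rot']);a=snap('wrist','w1.png')
print(wproj(E,[.4724,-.0078,.102]))
plan([.4724,-.0078,.064],7.9)
g=cv2.cvtColor(a,cv2.COLOR_RGB2GRAY)
```

```text
[[318.81386042 219.92986489]]
dp [-0.0052 -0.0094  0.3514] spin -0.0008 mm [-1.3 -2.3 87.9]
```

View pics/w1.png

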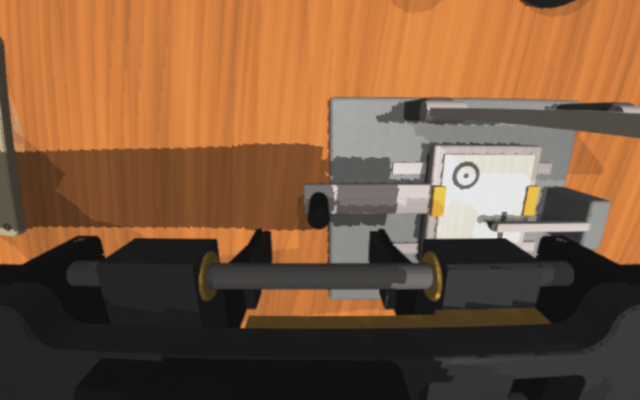

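The post top shows at about (318,218), predicted at (319,220), and the fingers straddle it. I descend and pinch.

Emit:
carry_out(deltas=[{"hand": 60,"dp": [-0.005,-0.009,0.1],"spin": 0},{"hand": 60,"dp": [-0.005,-0.009,0.2],"spin": 0},{"hand": 60,"dp": [-0.005,-0.009,0.3],"spin": 0},{"hand": 60,"dp": [-0.005,-0.009,0.35],"spin": 0},{"hand": 60,"dp": [-0.005,-0.009,0.35],"spin": 0},{"hand": 14,"dp": [-0.005,-0.009,0.35],"spin": 0},{"hand": 14,"dp": [-0.005,-0.009,0.35],"spin": 0},{"hand": 14,"dp": [-0.005,-0.009,0.35],"spin": 0},{"hand": 14,"dp": [-0.005,-0.009,0.35],"spin": 0},{"hand": 14,"dp": [-0.005,-0.009,0.35],"spin": 0},{"hand": 14,"dp": [-0.005,-0.009,0.35],"spin": 0},{"hand": 14,"dp": [-0.005,-0.009,0.35],"spin": 0}], force=25)

```text
time: 4.6
ee_pos: [0.4711, -0.0072, 0.0627]
eef_rot: [0.657, 0.754, 0.0, 0.0]
ft_force: [0.5, -0.1, -0.0]
width: 0.0175
grip_force: 25.0
```

Run:
```python
from fit import *
q=np.load('q.npy');s=read_state();p=s['ee_pos'];print(p,s['width'],s['grip_force'],s['ft_force'])
m=Ro.from_euler('z',-q[2]).apply(p-[q[0],q[1],0]);print('post machine',m)
for n,(a,b) in dict(ring=(.022,-.025),cross=(-.022,.025)).items():
    X=np.array(W(q,(-140,0,102),0)); c,si=np.cos(q[2]),np.sin(q[2])
    X[:2]+=[c*a-si*b,si*a+c*b];X[2]=p[2];print(n,X);plan(X,np.degrees(q[2]))
```

```text
[ 0.47114903 -0.00722499  0.06269665] 0.01749548758455563 25.000413260422647 [ 0.52343838 -0.08732482 -0.01489899]
post machine [-0.14189021  0.01790548  0.06269665]
ring [ 0.50070972 -0.04643962  0.06269665]
dp [-1.715e-01  9.580e-02  1.000e-04] spin -0.0005 mm [-42.9  24.    0. ]
cross [ 0.45025498 -0.00296183  0.06269665]
dp [ 0.0283 -0.0805 -0.0001] spin -0.0005 mm [  7.1 -20.1  -0. ]
```

Emit:
carry_out(deltas=[{"hand": 14,"dp": [-0.03,0.017,0],"spin": 0},{"hand": 14,"dp": [-0.06,0.034,0],"spin": 0},{"hand": 14,"dp": [-0.09,0.05,0],"spin": 0},{"hand": 14,"dp": [-0.12,0.067,0],"spin": 0},{"hand": 14,"dp": [-0.15,0.084,0],"spin": 0},{"hand": 14,"dp": [-0.172,0.096,0],"spin": 0},{"hand": 14,"dp": [-0.172,0.096,0],"spin": 0},{"hand": 14,"dp": [-0.172,0.096,0],"spin": 0}])

```text
time: 5.4
ee_pos: [0.5012, -0.0473, 0.0627]
eef_rot: [0.658, 0.753, 0.0, 0.001]
ft_force: [2.2, -1.2, 0.9]
width: 0.0175
grip_force: 25.0
```

Run:
```python
from fitw import *
s=read_state();p=s['ee_pos'];print(p,s['width'],s['ft_force'])
np.savez('w2.npz',p=p,q=s['eef_rot'])
a=snap('wrist','w2.png');snap('top','t2.png')
E=wext(p,s['eef_rot']);q=np.load('q.npy')
u=wproj(E,[W(q,(20,0,60),0),W(q,(20,0,52),0)]);print(u, proj('top',[W(q,(20,0,60),0),W(q,(20,0,52),0)]))
x,y=u[0].astype(int);print(x,y)
A=cv2.imread('pics/w2.png')[max(0,y-30):y+30,x-40:x+40]
t=proj('top',[W(q,(20,0,60),0)])[0].astype(int)
B=cv2.imread('pics/t2.png')[t[1]-30:t[1]+30,t[0]-40:t[0]+40]
A=cv2.resize(A,(400,300),interpolation=2);B=cv2.resize(B,(400,300),interpolation=2)
cv2.imwrite('pics/z2.png',np.hstack([A,B]))
```

```text
[ 0.50116497 -0.04732509  0.06265906] 0.017513660191791704 [ 2.16325283 -1.2135785   0.94789951]
[[542.47059339 203.44179286]
 [533.58120531 199.83344357]] [[326.74163802 195.90972009]
 [326.61835742 196.17789759]]
542 203
```

View pics/z2.png

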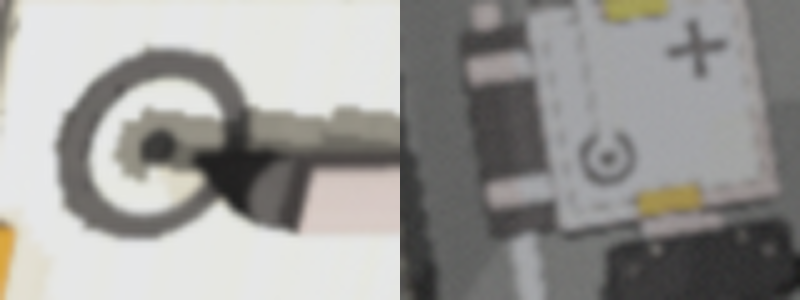

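Wrist crop (left): the ring's centre dot is at zoom (158,146) and the cone tip at about (195,158). In the top crop the dot is at (607,157) inside the ring. I'll compute the offset with parallax.

```bash
cat >> fitw.py <<'E'
def wonz(E,u,v,z):
    c=get_calibration('wrist');K=np.array([[c['fx'],0,c['cx']],[0,c['fy'],c['cy']],[0,0,1.]])
    a=cv2.undistortPoints(np.array([[[u,v]]],float),K,np.array([c['k1'],0,0,0.]))[0,0]
    Rt=E[:3,:3].T;o=-Rt@E[:3,3];d=Rt@np.array([a[0],a[1],1]);return o+d*(z-o[2])/d[2]
E
python3 - <<'E'
from fitw import *
z=np.load('w2.npz');E=wext(z['p'],z['q']);q=np.load('q.npy')
f=lambda x,y,h:Ro.from_euler('z',-q[2]).apply(wonz(E,502+x/5-.4,173+y/5-.4,h)-[q[0],q[1],0])*1000
print('tip',f(195,158,.06),'dot',f(158,146,.052))
# top: ring dot
t=proj('top',[W(q,(20,0,60),0)])[0].astype(int)
X=onz('top',t[0]-40+(607-400)/5-.4,t[1]-30+157/5-.4,.052)
print('top dot',Ro.from_euler('z',-q[2]).apply(X-[q[0],q[1],0])*1000)
g=cv2.imread('pics/w2.png',0)[195:213,525:560];print(g)
E
```

```text
tip [18.85745234 -0.48783988 60.        ] dot [20.01786774 -1.32852011 52.        ]
top dot [20.26981437 -0.94932974 52.        ]
[[226 229 230 229 221 184 156 159 169 173 173 173 174 187 214 220 221 221
  220 220 210 152 109 100  91  80  96 127 148 166 172 172 173 174 176]
 [228 224 221 219 210 165 145 145 145 145 145 146 146 152 166 171 171 171
  172 181 193 152 107  94  85  71  87 120 138 143 144 144 144 146 148]
 [225 200 177 173 166 150 144 142 140 139 140 142 143 144 144 145 145 145
  145 149 152 123  87  72  68  66  86 119 137 140 141 141 142 144 145]
 [222 187 154 147 145 143 140 132 122 118 126 135 142 144 144 144 144 144
  144 144 138 111  76  62  60  64  85 119 137 140 141 141 142 144 145]
 [217 180 151 146 144 138 123 101  85  81  93 114 135 143 144 145 145 145
  145 145 138 112  75  57  57  60  82 114 134 139 139 140 141 142 144]
 [201 163 148 146 140 122  94  72  63  61  65  87 121 136 143 144 143 144
  144 144 138 114  72  51  48  54  74 103 124 130 130 132 133 135 137]
 [192 156 146 145 134  98  69  61  59  58  54  67  98 118 132 135 136 135
  135 134 128 102  64  46 
[... 940 characters left out ...]
 192 221 222 219 216 211 209 208 208 204 186 139
   81  42  35  34  33  33  34  36  38  46  67  86  94  98  99  97  90]
 [229 227 224 220 204 200 212 224 225 222 218 215 215 214 214 211 193 148
   91  51  36  34  33  34  34  36  41  58  83  96  99  99  99  96  85]
 [230 230 230 228 225 225 226 228 228 227 221 216 214 214 212 200 169 126
   89  63  45  35  33  33  34  36  47  71  93 100 101 100  99  95  82]
 [230 230 230 230 229 230 229 229 229 228 222 216 213 211 199 172 133 101
   88  77  62  48  37  33  33  38  54  81  98 102 102 101 100  92  79]
 [227 230 230 230 230 230 230 230 230 229 224 216 209 193 167 134 106  93
   91  95 105  99  62  36  33  39  61  87 100 103 102 102  99  89  74]]
```

The ring is within about 1 mm. A small correction, then the pause.

Emit:
carry_out(deltas=[{"hand": 14,"dp": [0.0035,-0.002,0],"spin": 0},{"hand": 14,"dp": [0.0035,-0.002,0],"spin": 0},{"hand": 14,"dp": [0.0035,-0.002,0],"spin": 0},{"hand": 14,"dp": [0.0035,-0.002,0],"spin": 0},{"hand": 14,"dp": [0.0035,-0.002,0],"spin": 0},{"hand": 14,"dp": [0.0035,-0.002,0],"spin": 0},{"hand": 14,"dp": [0.0035,-0.002,0],"spin": 0},{"hand": 14,"dp": [0.0035,-0.002,0],"spin": 0},{"hand": 14,"dp": [0.0035,-0.002,0],"spin": 0},{"hand": 14,"dp": [0.0035,-0.002,0],"spin": 0},{"hand": 14,"dp": [0.0035,-0.002,0],"spin": 0},{"hand": 14,"dp": [0.0035,-0.002,0],"spin": 0},{"hand": 14,"dp": [0.0035,-0.002,0],"spin": 0}])

```text
time: 6.8
ee_pos: [0.4999, -0.0457, 0.0626]
eef_rot: [0.657, 0.754, 0.0, 0.0]
ft_force: [0.5, -1.0, 3.6]
width: 0.0174
grip_force: 25.0
```

Run:
```python
from fitw import *
s=read_state();p=s['ee_pos'];print(p,s['width'],s['ft_force']);q=np.load('q.npy')
d=Ro.from_euler('z',q[2]).apply([-.044,.050,0]);plan(p+d)
```

```text
[ 0.49987402 -0.04571249  0.06257705] 0.017384461395230425 [ 0.53773883 -0.97359088  3.60354731]
dp [ 0.1997 -0.1763 -0.    ] spin 0 mm [ 49.9 -44.1  -0. ]
```

Run:
```python
from fitw import *
s=read_state();E=wext(s['ee_pos'],s['eef_rot']);q=np.load('q.npy');a=snap('wrist','w3.png')
print(s['ee_pos'])
g=cv2.cvtColor(a,cv2.COLOR_RGB2GRAY);u,v=wproj(E,[W(q,(20,0,52),0)])[0].astype(int)
m=(g[v-7:v+8,u-6:u+6]<90).astype('uint8');n,l,st,ce=cv2.connectedComponentsWithStats(m);print(st,ce)
for i in range(1,n):print(Ro.from_euler('z',-q[2]).apply(wonz(E,u-6+ce[i][0],v-7+ce[i][1],.052)-[q[0],q[1],0])*1000)
t=g[195:215,533:548];print(t)
```

```text
[ 0.49987402 -0.04571249  0.06257705]
[[  0   0  12  15 148]
 [  3   5   6   6  32]] [[5.49324324 6.92567568]
 [5.53125    7.34375   ]]
[19.04682677  0.26754015 52.        ]
[[230 230 230 230 230 230 230 230 230 230 230 228 217 166 117]
 [225 228 229 229 229 229 229 230 230 230 230 230 223 186 127]
 [199 216 219 219 220 220 222 227 229 229 229 229 226 203 138]
 [149 157 161 165 169 173 187 213 218 218 219 219 219 210 146]
 [ 99  92  99 115 133 145 153 166 171 170 171 171 181 188 134]
 [ 67  63  68  84 113 139 147 147 147 148 147 148 151 146 102]
 [ 61  61  61  71 105 138 146 147 146 146 147 146 143 124  83]
 [ 59  59  60  71 104 135 144 144 145 145 145 145 139 115  77]
 [ 60  60  62  76 107 128 134 136 141 142 142 141 134 102  69]
 [ 63  65  70  83 104 113 115 121 129 131 130 129 119  89  63]
 [ 81  85  94 100 105 108 109 110 112 107 103 100  89  65  52]
 [112 115 117 112 108 107 108 106  99  84  72  65  55  43  39]
 [137 134 123 111 108 107 107 103  88  62  45  40  36  34  33]
 [149 148 137 124 113 108 107 102  85  55  36  34  33  34  32]
 [174 183 177 164 140 127 125 121 107  76  46  34  33  33  34]
 [207 214 210 202 183 173 172 166 145 104  62  39  33  33  34]
 [221 222 217 215 210 205 198 184 151 109  74  50  38  35  34]
 [226 226 223 220 213 203 178 154 122  98  83  68  55  40  34]
 [229 227 223 214 192 173 136 110  98  92  91  96 100  76  46]
 [222 215 198 175 147 129 105  94  93  93 105 140 161 135  84]]
```

Emit:
carry_out(deltas=[{"hand": 14,"dp": [0.025,-0.022,0],"spin": 0},{"hand": 14,"dp": [0.05,-0.044,0],"spin": 0},{"hand": 14,"dp": [0.075,-0.066,0],"spin": 0},{"hand": 14,"dp": [0.1,-0.088,0],"spin": 0},{"hand": 14,"dp": [0.125,-0.11,0],"spin": 0},{"hand": 14,"dp": [0.15,-0.132,0],"spin": 0},{"hand": 14,"dp": [0.175,-0.154,0],"spin": 0},{"hand": 14,"dp": [0.199,-0.174,0],"spin": 0},{"hand": 14,"dp": [0.199,-0.174,0],"spin": 0},{"hand": 14,"dp": [0.199,-0.174,0],"spin": 0},{"hand": 14,"dp": [0.199,-0.174,0],"spin": 0}])

```text
time: 7.95
ee_pos: [0.449, -0.0014, 0.0625]
eef_rot: [0.657, 0.754, -0.0, -0.001]
ft_force: [-2.3, 1.4, 8.5]
width: 0.0175
grip_force: 25.0
```

Run:
```python
from fitw import *
s=read_state();p=s['ee_pos'];print(p,s['ft_force']);q=np.load('q.npy')
E=wext(p,s['eef_rot']);np.savez('w4.npz',p=p,q=s['eef_rot']);a=snap('wrist','w4.png')
u=wproj(E,[W(q,(20,0,60),0),W(q,(20,0,52),0),W(q,(-2,50,52),0)]);print(u)
x,y=u[1].astype(int)
A=cv2.imread('pics/w4.png')[y-40:y+35,x-60:x+40];print(x-60,y-40)
cv2.imwrite('pics/z4.png',cv2.resize(A,None,fx=6,fy=6,interpolation=2))
```

```text
[ 0.44898777 -0.00136589  0.06245621] [-2.34652766  1.38581872  8.51521242]
[[587.16296588 277.18732238]
 [577.85820069 271.35967833]
 [566.54407457 204.33658056]]
517 231
```

View pics/z4.png

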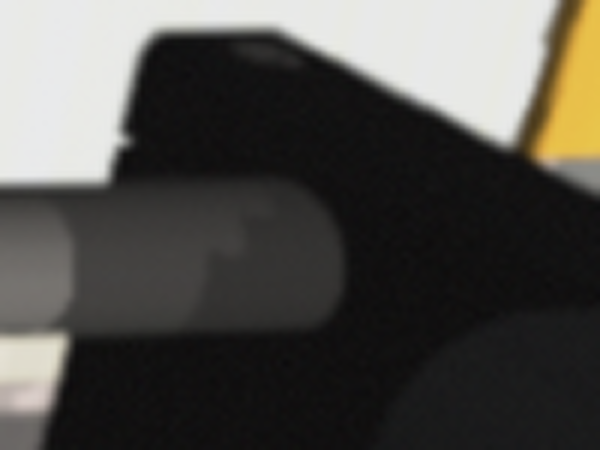

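The gripper hides the cross in this crop. I measure the ring dot and the plaque instead.

Run:
```python
from fitw import *
q=np.load('q.npy');z=np.load('w4.npz');E=wext(z['p'],z['q'])
g=cv2.imread('pics/w4.png',0);u,v=wproj(E,[W(q,(-2,50,52),0)])[0].astype(int)
m=(g[v-7:v+8,u-7:u+8]<110).astype('uint8');n,l,st,ce=cv2.connectedComponentsWithStats(m);print(st[1:].tolist())
for i in range(1,n):
  print(Ro.from_euler('z',-q[2]).apply(wonz(E,u-7+ce[i][0],v-7+ce[i][1],.052)-[q[0],q[1],0])*1000)
print(g[v-14:v+15:2,u-16:u+17:2])
```

```text
[]
[[150 216 219 220 219 220 224 223 222 219 220 222 222 223 221 220 223]
 [105 196 219 219 218 221 224 223 222 218 221 222 222 223 220 221 223]
 [ 95 171 218 219 219 222 224 223 221 219 221 222 223 223 219 222 222]
 [105 161 217 219 220 223 224 222 220 219 221 222 223 222 220 222 222]
 [106 153 220 219 221 224 223 222 219 220 221 222 224 221 221 223 220]
 [106 172 223 220 222 224 223 222 219 220 222 222 223 220 221 223 219]
 [106 192 230 231 229 225 223 221 219 221 222 223 223 220 221 222 218]
 [119 215 232 233 231 225 222 220 219 221 222 223 222 219 222 221 217]
 [148 228 232 233 232 230 223 220 220 221 222 223 221 220 223 220 218]
 [203 232 233 232 232 230 228 222 220 222 222 223 220 220 223 219 218]
 [228 233 232 232 232 233 232 230 222 222 222 223 220 223 224 221 221]
 [232 233 232 232 232 232 232 232 229 228 224 224 222 230 232 231 231]
 [233 232 233 233 233 232 232 232 233 232 232 232 232 232 232 232 232]
 [233 232 232 233 233 232 232 232 232 232 232 232 232 232 232 232 232]
 [232 232 233 233 232 232 232 232 232 232 232 232 232 232 232 232 232]]
```

Run:
```python
from fitw import *
q=np.load('q.npy');z=np.load('w4.npz');E=wext(z['p'],z['q'])
g=cv2.imread('pics/w4.png',0);u,v=wproj(E,[W(q,(-24,50,52),0)])[0].astype(int);print(u,v)
m=(g[v-8:v+9,u-8:u+9]<110).astype('uint8');n,l,st,ce=cv2.connectedComponentsWithStats(m);print(st[1:].tolist())
for i in range(1,n):
  print(Ro.from_euler('z',-q[2]).apply(wonz(E,u-8+ce[i][0],v-8+ce[i][1],.052)-[q[0],q[1],0])*1000+[44,-50,0])
snap('top','t4.png')
T=cv2.imread('pics/t4.png');t=proj('top',[W(q,(20,0,52),0)])[0].astype(int);print(t)
A=cv2.resize(T[t[1]-30:t[1]+30,t[0]-40:t[0]+40],None,fx=5,fy=5,interpolation=2)
S=snap('scene','s4.png')[:,:,::-1];t=proj('scene',[W(q,(20,0,52),0)])[0].astype(int);print(t)
B=cv2.resize(S[t[1]-30:t[1]+30,t[0]-40:t[0]+40],None,fx=5,fy=5,interpolation=2)
cv2.imwrite('pics/z5.png',np.hstack([A,B]))
```

```text
535 204
[[5, 5, 5, 4, 14]]
[18.61002015  1.38897417 52.        ]
[326 196]
[297 219]
```

View pics/z5.png

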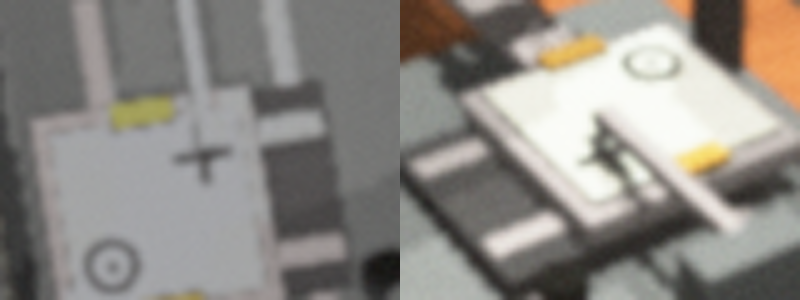

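Top crop: ring dot at (112,267), cross centre about (202,157) under the pointer arm's end. The scene crop shows the tip above the cross as well. I convert these to positions.

Run:
```python
from fitw import *
q=np.load('q.npy')
f=lambda x,y,h=.052:Ro.from_euler('z',-q[2]).apply(onz('top',286+x/5-.4,166+y/5-.4,h)-[q[0],q[1],0])*1000
print('ring->cross',f(112,267)+[44,-50,0],'cross',f(202,157))
s=read_state();print(s['ee_pos'],s['ft_force'])
```

```text
ring->cross [18.3776086   1.36093382 52.        ] cross [18.32736006  1.74029578 52.        ]
[ 0.4490194  -0.00135098  0.06245394] [-2.55190066  2.3226421   8.1548686 ]
```

Emit:
carry_out(deltas=[{"hand": 14,"dp": [-0.004,0.0035,0],"spin": 0},{"hand": 14,"dp": [-0.004,0.0035,0],"spin": 0},{"hand": 14,"dp": [-0.004,0.0035,0],"spin": 0},{"hand": 14,"dp": [-0.004,0.0035,0],"spin": 0},{"hand": 14,"dp": [-0.004,0.0035,0],"spin": 0}])

```text
time: 8.6
ee_pos: [0.4502, -0.0024, 0.0625]
eef_rot: [0.657, 0.754, -0.0, -0.001]
ft_force: [-1.7, 0.9, 6.7]
width: 0.0177
grip_force: 25.0
```

```bash
cat > dot.py <<'E'
from fitw import *
q=np.load('q.npy');s=read_state();E=wext(s['ee_pos'],s['eef_rot']);print(s['ee_pos'],s['ft_force'])
g=cv2.cvtColor(camera('wrist'),cv2.COLOR_RGB2GRAY);u,v=wproj(E,[W(q,(-24,50,52),0)])[0].astype(int)
m=(g[v-7:v+8,u-7:u+8]<110).astype('uint8');n,l,st,ce=cv2.connectedComponentsWithStats(m);print(st[1:].tolist())
for i in range(1,n):
  print('w',Ro.from_euler('z',-q[2]).apply(wonz(E,u-7+ce[i][0],v-7+ce[i][1],.052)-[q[0],q[1],0])*1000+[44,-50,0])
T=cv2.cvtColor(camera('top'),cv2.COLOR_RGB2GRAY)
u,v=proj('top',[W(q,(-24,50,52),0)])[0].round().astype(int)
w=np.clip(175-T[v-9:v+10,u-9:u+10].astype(float),0,None)  # ring centroid
yy,xx=np.mgrid[v-9:v+10,u-9:u+10]
X=onz('top',(w*xx).sum()/w.sum(),(w*yy).sum()/w.sum(),.052)
print('t',Ro.from_euler('z',-q[2]).apply(X-[q[0],q[1],0])*1000+[44,-50,0])
E
python3 dot.py
```

```text
[ 0.45019319 -0.00235034  0.06249553] [-1.72541192  0.92814309  6.74530602]
[[5, 6, 5, 4, 15]]
w [19.67469358  0.12849001 52.        ]
t [19.53457606  1.37470567 52.        ]
```

Emit:
carry_out(deltas=[{"hand": 14,"dp": [0,0,0],"spin": 0},{"hand": 14,"dp": [0,0,0],"spin": 0},{"hand": 14,"dp": [0,0,0],"spin": 0},{"hand": 14,"dp": [0,0,0],"spin": 0},{"hand": 14,"dp": [0,0,0],"spin": 0},{"hand": 14,"dp": [0,0,0],"spin": 0},{"hand": 14,"dp": [0,0,0],"spin": 0},{"hand": 14,"dp": [0,0,0],"spin": 0},{"hand": 14,"dp": [0,0,0],"spin": 0},{"hand": 14,"dp": [0,0,0],"spin": 0},{"hand": 50,"dp": [0,0,0],"spin": 0},{"hand": 50,"dp": [0,0,0],"spin": 0},{"hand": 50,"dp": [0,0,0],"spin": 0},{"hand": 50,"dp": [0,0,0],"spin": 0},{"hand": 50,"dp": [0,0,-0.1],"spin": 0},{"hand": 50,"dp": [0,0,-0.3],"spin": 0},{"hand": 50,"dp": [0,0,-0.5],"spin": 0},{"hand": 50,"dp": [0,0,-0.7],"spin": 0},{"hand": 50,"dp": [0,0,-0.7],"spin": 0}])

```text
time: 10.6
ee_pos: [0.4538, -0.0029, 0.2437]
eef_rot: [0.657, 0.754, 0.002, 0.004]
ft_force: [0.3, 0.5, -0.4]
width: 0.0498
grip_force: 0.0
```

```bash
python3 dot.py
```

```text
[ 0.45375326 -0.00288921  0.24373744] [ 0.30189616  0.48933025 -0.39926733]
[]
t [19.57938894  1.58602341 52.        ]
```

Run:
```python
from fitw import *
q=np.load('q.npy');Ri=Ro.from_euler('z',-q[2])
M=lambda X:Ri.apply(np.array(X)-[q[0],q[1],0])*1000
S=cv2.imread('pics/s0.png');T=cv2.imread('pics/t0.png')
def blobs(I,x0,y0,x1,y1,th):
    m=(I[y0:y1,x0:x1].max(2)<th).astype('uint8');n,l,st,ce=cv2.connectedComponentsWithStats(m)
    for i in range(1,n):
        if st[i][4]>20:
            ys,xs=np.where(l==i);r=cv2.minAreaRect(np.c_[xs+x0,ys+y0].astype(np.float32));print(st[i][4],ce[i]+[x0,y0],cv2.boxPoints(r).round(1).tolist())
print('scene');blobs(S,325,85,365,120,75)
print('top');blobs(T,268,160,290,225,60)
# predicted hinge scene for guesses: tab outer mid upright at hy, x=31
for hy in(95,105,115):
  for z in (295,):
    X=[W(q,(x,hy,z),0) for x in(-4,31,66)];print(hy,proj('top',X).round(1).tolist(),proj('scene',X).round(1).tolist())
# near/far end of guard top (free edge, r=180) in top crop
for x,y in((185,432),(125,20)): print('free edge end z270',M(onz('top',240+x/4.1-.4,135+y/4.1-.4,.27)))
for x,y in((152,137),(172,305),(135,137),(160,305)): print('tab z295',M(onz('top',240+x/4.1-.4,135+y/4.1-.4,.295)))
```

```text
scene
431 [343.44779582 104.13225058] [[324.29998779296875, 103.4000015258789], [332.20001220703125, 88.69999694824219], [360.8999938964844, 104.19999694824219], [353.0, 118.80000305175781]]
top
52 [280.15384615 166.48076923] [[275.70001220703125, 160.5], [280.1000061035156, 158.8000030517578], [285.1000061035156, 172.1999969482422], [280.70001220703125, 173.89999389648438]]
172 [277.46511628 188.11046512] [[272.3999938964844, 169.10000610351562], [276.79998779296875, 168.39999389648438], [282.79998779296875, 207.89999389648438], [278.5, 208.5]]
91 [286.0989011  200.94505495] [[280.79998779296875, 176.1999969482422], [284.0, 175.6999969482422], [291.3999938964844, 223.60000610351562], [288.29998779296875, 224.10000610351562]]
95 [[278.3, 208.0], [275.1, 187.5], [272.0, 167.2]] [[333.1, 89.3], [344.8, 94.7], [357.4, 100.5]]
105 [[272.4, 208.9], [269.2, 188.4], [266.1, 168.1]] [[337.5, 88.4], [349.3, 93.7], [361.9, 99.5]]
115 [[266.4, 209.9], [263.3, 189.4], [260.3, 169.0]] [[341.8, 87.4], [353.7, 92.7], [366.4, 98.4]]
free edge end z270 [-59.11418199  94.51869914 270.        ]
free edge end z270 [119.73189431  92.99467447 270.        ]
tab z295 [ 63.32355372  87.40296589 295.        ]
tab z295 [ -6.55288018  89.83491276 295.        ]
tab z295 [ 64.42363581  94.31298137 295.        ]
tab z295 [ -5.7697963   94.67105951 295.        ]
```

Run:
```python
from fitw import *
q=np.load('q.npy')
a=W(q,(-150,140,280),0);b=W(q,(30,140,280),0);print(a,b);da=plan(a,np.degrees(q[2]));plan(b,np.degrees(q[2]))
```

```text
[np.float64(0.4463347000278164), np.float64(0.11259608803253573), np.float64(0.28)] [np.float64(0.6246263464225588), np.float64(0.137336517007235), np.float64(0.28)]
dp [ 0.4622  0.0433 -0.1673] spin -0.0006 mm [115.5  10.8 -41.8]
dp [ 0.4635  0.7633 -0.1661] spin -0.0006 mm [115.9 190.8 -41.5]
```

Emit:
carry_out(deltas=[{"hand": 0,"dp": [0.46,0.04,-0.17],"spin": 0},{"hand": 0,"dp": [0.46,0.04,-0.17],"spin": 0},{"hand": 0,"dp": [0.46,0.04,-0.17],"spin": 0},{"hand": 0,"dp": [0.46,0.04,-0.17],"spin": 0},{"hand": 0,"dp": [0.46,0.76,-0.17],"spin": 0},{"hand": 0,"dp": [0.46,0.76,-0.17],"spin": 0},{"hand": 0,"dp": [0.46,0.76,-0.17],"spin": 0},{"hand": 0,"dp": [0.46,0.76,-0.17],"spin": 0},{"hand": 0,"dp": [0.46,0.76,-0.17],"spin": 0},{"hand": 0,"dp": [0.46,0.76,-0.17],"spin": 0},{"hand": 0,"dp": [0.46,0.76,-0.17],"spin": 0},{"hand": 0,"dp": [0.46,0.76,-0.17],"spin": 0},{"hand": 0,"dp": [0.46,0.76,-0.17],"spin": 0}])

```text
time: 12.0
ee_pos: [0.6231, 0.1361, 0.2806]
eef_rot: [0.657, 0.754, -0.0, 0.001]
ft_force: [0.4, 0.2, -0.2]
width: 0.0005
grip_force: 0.0
```

```bash
cat > arc.py <<'E'
from fitw import *
import sys
q=np.load('q.npy');s=read_state();p=s['ee_pos'];m=Ro.from_euler('z',-q[2]).apply(p-[q[0],q[1],0])*1000
print('TCP machine',m.round(1),'F',s['ft_force'].round(1),'w',s['width'],'ydir err',s['eef_rot'])
hy,r=96,190
for th in map(float,sys.argv[1:]):
    t=np.radians(th);c=np.array([30,hy-r*np.cos(t)+4*np.sin(t)+9.5,90+r*np.sin(t)+4*np.cos(t)])
    d=(c-m)/250;print(th,c.round(1),'dp',[round(d[1],3),round(d[0],3),round(-d[2],3)])
E
python3 arc.py 95 90 80
```

```text
TCP machine [ 28.4 139.  280.6] F [ 0.4  0.2 -0.2] w 0.000534185613515292 ydir err [ 6.57362754e-01  7.53573967e-01 -1.81840628e-05  6.96269795e-04]
95.0 [ 30.  126.  278.9] dp [np.float64(-0.052), np.float64(0.007), np.float64(0.007)]
90.0 [ 30.  109.5 280. ] dp [np.float64(-0.118), np.float64(0.007), np.float64(0.002)]
80.0 [ 30.   76.4 277.8] dp [np.float64(-0.25), np.float64(0.007), np.float64(0.011)]
```

Emit:
carry_out(deltas=[{"hand": 0,"dp": [-0.04,0,0.002],"spin": 0},{"hand": 0,"dp": [-0.07,0,0.002],"spin": 0},{"hand": 0,"dp": [-0.09,0,0.002],"spin": 0},{"hand": 0,"dp": [-0.105,0,0.002],"spin": 0},{"hand": 0,"dp": [-0.12,0,0.002],"spin": 0},{"hand": 0,"dp": [-0.135,0,0.002],"spin": 0},{"hand": 0,"dp": [-0.15,0,0.003],"spin": 0},{"hand": 0,"dp": [-0.165,0,0.003],"spin": 0},{"hand": 0,"dp": [-0.18,0,0.004],"spin": 0},{"hand": 0,"dp": [-0.195,0,0.005],"spin": 0},{"hand": 0,"dp": [-0.21,0,0.006],"spin": 0},{"hand": 0,"dp": [-0.225,0,0.008],"spin": 0},{"hand": 0,"dp": [-0.24,0,0.01],"spin": 0},{"hand": 0,"dp": [-0.25,0,0.011],"spin": 0}])

```text
time: 13.4
ee_pos: [0.6321, 0.0741, 0.2771]
eef_rot: [0.657, 0.754, -0.0, -0.0]
ft_force: [-0.3, 3.3, -1.3]
width: 0.0002
grip_force: 1.2
```

```bash
python3 arc.py 80 75 70 65 60 55 50 45; python3 -c "
from h import *
snap('scene','s6.png')"
```

```text
TCP machine [ 28.7  76.3 277.1] F [-0.3  3.3 -1.3] w 0.0002001532300699517 ydir err [ 6.57431626e-01  7.53514186e-01 -1.71339220e-04 -1.37346035e-05]
80.0 [ 30.   76.4 277.8] dp [np.float64(0.001), np.float64(0.005), np.float64(-0.003)]
75.0 [ 30.   60.2 274.6] dp [np.float64(-0.064), np.float64(0.005), np.float64(0.01)]
70.0 [ 30.   44.3 269.9] dp [np.float64(-0.128), np.float64(0.005), np.float64(0.029)]
65.0 [ 30.   28.8 263.9] dp [np.float64(-0.19), np.float64(0.005), np.float64(0.053)]
60.0 [ 30.   14.  256.5] dp [np.float64(-0.249), np.float64(0.005), np.float64(0.082)]
55.0 [ 3.000e+01 -2.000e-01  2.479e+02] dp [np.float64(-0.306), np.float64(0.005), np.float64(0.117)]
50.0 [ 30.  -13.6 238.1] dp [np.float64(-0.359), np.float64(0.005), np.float64(0.156)]
45.0 [ 30.  -26.  227.2] dp [np.float64(-0.409), np.float64(0.005), np.float64(0.2)]
```

View pics/s6.png

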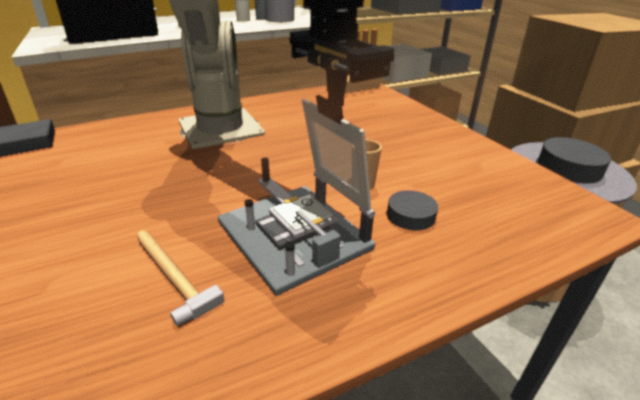

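The guard leans forward at about 80° and follows the fingers (tab at (330,108)) with 3 N. I continue along the arc.

Emit:
carry_out(deltas=[{"hand": 0,"dp": [-0.032,0,0.003],"spin": 0},{"hand": 0,"dp": [-0.064,0,0.01],"spin": 0},{"hand": 0,"dp": [-0.096,0,0.019],"spin": 0},{"hand": 0,"dp": [-0.128,0,0.029],"spin": 0},{"hand": 0,"dp": [-0.16,0,0.04],"spin": 0},{"hand": 0,"dp": [-0.19,0,0.053],"spin": 0},{"hand": 0,"dp": [-0.22,0,0.067],"spin": 0},{"hand": 0,"dp": [-0.25,0,0.082],"spin": 0},{"hand": 0,"dp": [-0.278,0,0.099],"spin": 0},{"hand": 0,"dp": [-0.306,0,0.117],"spin": 0},{"hand": 0,"dp": [-0.333,0,0.136],"spin": 0},{"hand": 0,"dp": [-0.359,0,0.156],"spin": 0},{"hand": 0,"dp": [-0.385,0,0.178],"spin": 0},{"hand": 0,"dp": [-0.409,0,0.2],"spin": 0}])

```text
time: 14.85
ee_pos: [0.646, -0.0274, 0.2268]
eef_rot: [0.657, 0.754, -0.0, 0.0]
ft_force: [0.1, 0.9, 0.1]
width: 0.0005
grip_force: 0.7
```

```bash
python3 arc.py 45 40 35 30 25 20 15 12
```

```text
TCP machine [ 28.6 -26.1 226.8] F [0.1 0.9 0.1] w 0.0004931200500118395 ydir err [ 6.57347874e-01  7.53587263e-01 -7.21131529e-05  7.02108719e-05]
45.0 [ 30.  -26.  227.2] dp [np.float64(0.0), np.float64(0.006), np.float64(-0.001)]
40.0 [ 30.  -37.5 215.2] dp [np.float64(-0.046), np.float64(0.006), np.float64(0.046)]
35.0 [ 30.  -47.8 202.3] dp [np.float64(-0.087), np.float64(0.006), np.float64(0.098)]
30.0 [ 30.  -57.  188.5] dp [np.float64(-0.124), np.float64(0.006), np.float64(0.153)]
25.0 [ 30.  -65.  173.9] dp [np.float64(-0.156), np.float64(0.006), np.float64(0.212)]
20.0 [ 30.  -71.7 158.7] dp [np.float64(-0.182), np.float64(0.006), np.float64(0.272)]
15.0 [ 30. -77. 143.] dp [np.float64(-0.204), np.float64(0.006), np.float64(0.335)]
12.0 [ 30.  -79.5 133.4] dp [np.float64(-0.214), np.float64(0.006), np.float64(0.374)]
```

Emit:
carry_out(deltas=[{"hand": 0,"dp": [-0.023,0,0.022],"spin": 0},{"hand": 0,"dp": [-0.046,0,0.046],"spin": 0},{"hand": 0,"dp": [-0.067,0,0.072],"spin": 0},{"hand": 0,"dp": [-0.087,0,0.098],"spin": 0},{"hand": 0,"dp": [-0.106,0,0.125],"spin": 0},{"hand": 0,"dp": [-0.124,0,0.153],"spin": 0},{"hand": 0,"dp": [-0.14,0,0.182],"spin": 0},{"hand": 0,"dp": [-0.156,0,0.212],"spin": 0},{"hand": 0,"dp": [-0.169,0,0.242],"spin": 0}])

```text
time: 15.75
ee_pos: [0.6518, -0.0691, 0.1661]
eef_rot: [0.657, 0.754, -0.0, 0.0]
ft_force: [-0.6, 0.7, 1.2]
width: 0.0007
grip_force: 0.4
```

```bash
python3 arc.py 22 20 18 15 12 9 6 3 0
python3 - <<'E'
from fitw import *
# dark tab in scene picture: compare with prediction at th
q=np.load('q.npy');S=snap('scene','s7.png')[:,:,::-1]
for th in(15,20,22,25,30):
    t=np.radians(th);X=[W(q,(x,96-1*r*np.cos(t),90+r*np.sin(t)),0) for r in(180,205) for x in(-5,65)];print(th,proj('scene',X).round().astype(int).tolist())
m=(S[100:230,230:340].max(2)<60).astype('uint8');n,l,st,ce=cv2.connectedComponentsWithStats(m)
for i in range(1,n):
    if st[i][4]>25: print(st[i]+[230,100,0,0,0],(ce[i]+[230,100]).round())
E
```

```text
TCP machine [ 28.5 -68.2 166.1] F [-0.6  0.7  1.2] w 0.0006548687448814181 ydir err [ 6.57378585e-01  7.53560473e-01 -6.74359076e-05  6.55053578e-05]
22.0 [ 30.  -69.2 164.9] dp [np.float64(-0.004), np.float64(0.006), np.float64(0.005)]
20.0 [ 30.  -71.7 158.7] dp [np.float64(-0.014), np.float64(0.006), np.float64(0.03)]
18.0 [ 30.  -74.  152.5] dp [np.float64(-0.023), np.float64(0.006), np.float64(0.054)]
15.0 [ 30. -77. 143.] dp [np.float64(-0.035), np.float64(0.006), np.float64(0.092)]
12.0 [ 30.  -79.5 133.4] dp [np.float64(-0.045), np.float64(0.006), np.float64(0.131)]
9.0 [ 30.  -81.5 123.7] dp [np.float64(-0.053), np.float64(0.006), np.float64(0.17)]
6.0 [ 30.  -83.  113.8] dp [np.float64(-0.06), np.float64(0.006), np.float64(0.209)]
3.0 [ 30.  -84.  103.9] dp [np.float64(-0.063), np.float64(0.006), np.float64(0.249)]
0.0 [ 30.  -84.5  94. ] dp [np.float64(-0.065), np.float64(0.006), np.float64(0.289)]
15 [[254, 190], [272, 208], [241, 191], [259, 210]]
20 [[256, 182], [274, 200], [243, 182], [262, 200]]
22 [[256, 179], [275, 197], [244, 178], [263, 197]]
25 [[258, 175], [277, 192], [246, 173], [265, 191]]
30 [[261, 167], [280, 184], [250, 164], [269, 181]]
[ 230  100   50   54 1795] [253. 119.]
[ 249  145   63   56 1244] [277. 169.]
[245 201   8   6  38] [249. 203.]
[255 220  30  10 174] [270. 226.]
```

Emit:
carry_out(deltas=[{"hand": 0,"dp": [-0.01,0,0.02],"spin": 0},{"hand": 0,"dp": [-0.017,0,0.04],"spin": 0},{"hand": 0,"dp": [-0.024,0,0.06],"spin": 0},{"hand": 0,"dp": [-0.031,0,0.08],"spin": 0},{"hand": 0,"dp": [-0.037,0,0.1],"spin": 0},{"hand": 0,"dp": [-0.042,0,0.12],"spin": 0},{"hand": 0,"dp": [-0.047,0,0.14],"spin": 0},{"hand": 0,"dp": [-0.051,0,0.16],"spin": 0},{"hand": 0,"dp": [-0.055,0,0.178],"spin": 0},{"hand": 0,"dp": [-0.058,0,0.194],"spin": 0},{"hand": 0,"dp": [-0.06,0,0.208],"spin": 0},{"hand": 0,"dp": [-0.061,0,0.22],"spin": 0},{"hand": 0,"dp": [-0.062,0,0.23],"spin": 0},{"hand": 0,"dp": [-0.063,0,0.238],"spin": 0},{"hand": 0,"dp": [-0.063,0,0.245],"spin": 0}])

```text
time: 17.3
ee_pos: [0.6539, -0.0844, 0.1055]
eef_rot: [0.657, 0.754, -0.0, 0.0]
ft_force: [0.5, -0.3, 0.8]
width: 0.0004
grip_force: 0.3
```

```bash
python3 arc.py 0
```

```text
TCP machine [ 28.5 -83.6 105.5] F [ 0.5 -0.3  0.8] w 0.0003777165338494126 ydir err [ 6.57381743e-01  7.53557710e-01 -4.35483584e-05  1.39185921e-04]
0.0 [ 30.  -84.5  94. ] dp [np.float64(-0.004), np.float64(0.006), np.float64(0.046)]
```

Emit:
carry_out(deltas=[{"hand": 0,"dp": [0,0,0.005],"spin": 0},{"hand": 0,"dp": [0,0,0.01],"spin": 0},{"hand": 0,"dp": [0,0,0.014],"spin": 0},{"hand": 0,"dp": [0,0,0.018],"spin": 0},{"hand": 0,"dp": [0,0,0.022],"spin": 0},{"hand": 0,"dp": [0,0,0.026],"spin": 0},{"hand": 0,"dp": [0,0,0.03],"spin": 0},{"hand": 0,"dp": [0,0,0.034],"spin": 0},{"hand": 0,"dp": [0,0,0.037],"spin": 0},{"hand": 0,"dp": [0,0,0.039],"spin": 0}])

```text
time: 18.3
ee_pos: [0.6539, -0.0842, 0.0957]
eef_rot: [0.657, 0.754, -0.0, 0.0]
ft_force: [-0.6, -0.1, -0.0]
width: 0.0004
grip_force: 0.3
```

```bash
python3 arc.py 0
```

```text
TCP machine [ 28.5 -83.4  95.7] F [-0.6 -0.1 -0. ] w 0.00036108020170919167 ydir err [ 6.57304862e-01  7.53624786e-01 -1.08536746e-05  6.12615202e-06]
0.0 [ 30.  -84.5  94. ] dp [np.float64(-0.004), np.float64(0.006), np.float64(0.007)]
```

Emit:
carry_out(deltas=[{"hand": 0,"dp": [0,0,0.002],"spin": 0},{"hand": 0,"dp": [0,0,0.004],"spin": 0},{"hand": 0,"dp": [0,0,0.006],"spin": 0},{"hand": 0,"dp": [0,0,0.008],"spin": 0},{"hand": 0,"dp": [0,0,0.008],"spin": 0}])

```text
time: 18.8
ee_pos: [0.6539, -0.0843, 0.0945]
eef_rot: [0.657, 0.754, -0.0, 0.0]
ft_force: [-2.7, -0.8, 6.3]
width: 0.0003
grip_force: 3.4
```

```bash
python3 arc.py 0
```

```text
TCP machine [ 28.5 -83.5  94.5] F [-2.7 -0.8  6.3] w 0.0003039775482452496 ydir err [ 6.57338050e-01  7.53595795e-01 -1.00011555e-04  2.33657795e-04]
0.0 [ 30.  -84.5  94. ] dp [np.float64(-0.004), np.float64(0.006), np.float64(0.002)]
```

Emit:
carry_out(deltas=[{"hand": 0,"dp": [0,0,0.0015],"spin": 0},{"hand": 0,"dp": [0,0,0.0015],"spin": 0},{"hand": 0,"dp": [0,0,0.0015],"spin": 0}])

```text
time: 19.1
ee_pos: [0.6539, -0.0842, 0.0945]
eef_rot: [0.657, 0.754, -0.0, 0.0]
ft_force: [-4.3, -0.8, 8.9]
width: 0.0004
grip_force: 4.7
```

```bash
python3 arc.py 0
```

```text
TCP machine [ 28.5 -83.5  94.5] F [-4.3 -0.8  8.9] w 0.00039417516703929784 ydir err [ 6.57339818e-01  7.53594250e-01 -8.71659488e-05  2.50429305e-04]
0.0 [ 30.  -84.5  94. ] dp [np.float64(-0.004), np.float64(0.006), np.float64(0.002)]
```

It is seated: no further motion, and 9 N. Now I lift off.

Emit:
carry_out(deltas=[{"hand": 0,"dp": [0,0,-0.01],"spin": 0},{"hand": 0,"dp": [0,0,-0.04],"spin": 0},{"hand": 0,"dp": [0,0,-0.15],"spin": 0},{"hand": 0,"dp": [0,0,-0.35],"spin": 0},{"hand": 0,"dp": [0,0,-0.55],"spin": 0},{"hand": 0,"dp": [0,0,-0.7],"spin": 0},{"hand": 0,"dp": [-0.3,-0.6,-0.7],"spin": 0},{"hand": 0,"dp": [-0.6,-0.8,-0.7],"spin": 0},{"hand": 0,"dp": [-0.6,-0.8,-0.7],"spin": 0},{"hand": 0,"dp": [-0.6,-0.8,-0.7],"spin": 0},{"hand": 0,"dp": [-0.6,-0.8,-0.7],"spin": 0},{"hand": 0,"dp": [-0.6,-0.8,-0.7],"spin": 0},{"hand": 0,"dp": [-0.6,-0.8,-0.7],"spin": 0},{"hand": 0,"dp": [-0.6,-0.8,-0.7],"spin": 0}])

```text
time: 20.5
ee_pos: [0.4768, -0.2589, 0.2688]
eef_rot: [0.657, 0.754, 0.0, 0.0]
ft_force: [0.8, 0.6, -0.1]
width: 0.0005
grip_force: 0.0
```

Run:
```python
from fitw import *
q=np.load('q.npy');S=snap('scene','s8.png')[:,:,::-1];T=snap('top','t8.png')[:,:,::-1]
Ri=Ro.from_euler('z',-q[2])
X=[W(q,(x,96-r,90),0) for r in(180,205) for x in(-5,65)]
for n,I in(('scene',S),('top',T)):
    u=proj(n,X);print(n,'pred tab',u.round(1).tolist())
    c=u.mean(0).astype(int);m=(I[c[1]-22:c[1]+22,c[0]-22:c[0]+22].max(2)<60).astype('uint8')
    k,l,st,ce=cv2.connectedComponentsWithStats(m)
    for i in range(1,k):
        if st[i][4]>15:
            ys,xs=np.where(l==i);print(st[i][4],cv2.boxPoints(cv2.minAreaRect(np.c_[xs+c[0]-22,ys+c[1]-22].astype(np.float32))).round(1).tolist())
# bystanders unmoved: image change vs start
T0=cv2.imread('pics/t0.png').astype(int)
for nm,(x0,y0,x1,y1) in dict(block=(185,160,245,215),cup=(195,235,245,280),hammer=(395,140,460,260)).items():
    print(nm,np.abs(T[y0:y1,x0:x1]-T0[y0:y1,x0:x1]).max(2).__gt__(60).sum())
# cross/ring through window, ring dot in top
u,v=proj('top',[W(q,(-24,50,52),0)])[0].round().astype(int)
g=cv2.cvtColor(T,cv2.COLOR_BGR2GRAY);print(u,v);print(g[v-8:v+9,u-8:u+9])
```

```text
scene pred tab [[252.8, 211.8], [270.5, 231.0], [240.7, 216.1], [257.9, 235.9]]
628 [[243.8000030517578, 213.6999969482422], [266.79998779296875, 207.3000030517578], [277.0, 243.6999969482422], [254.0, 250.1999969482422]]
top pred tab [[366.0, 199.9], [360.7, 169.3], [376.9, 198.1], [371.6, 167.6]]
361 [[357.3999938964844, 170.3000030517578], [369.3999938964844, 168.1999969482422], [374.79998779296875, 199.60000610351562], [362.79998779296875, 201.6999969482422]]
block 0
cup 0
hammer 139
308 218
[[161 152 150 149 150 150 150 149 150 149 149 149 150 150 150 150 149]
 [162 153 150 149 150 150 149 149 150 151 150 150 149 149 150 150 149]
 [165 154 150 150 150 150 148 147 148 146 147 148 150 150 150 149 150]
 [166 156 151 150 149 147 145 144 144 143 142 145 148 149 150 148 150]
 [166 159 151 148 146 142 141 141 142 142 142 141 143 147 149 151 151]
 [168 160 152 147 143 140 142 145 147 148 146 143 142 144 149 150 150]
 [169 162 153 146 142 142 147 149 149 149 148 145 141 143 147 150 150]
 [172 164 151 144 142 145 149 149 148 147 148 147 144 140 144 150 152]
 [171 165 153 143 142 144 149 147 143 145 148 149 145 141 144 149 148]
 [172 165 155 144 141 146 149 148 145 145 148 149 145 142 144 150 150]
 [170 167 158 145 142 143 147 150 149 148 149 146 144 142 147 149 150]
 [172 169 158 149 142 140 144 146 148 148 146 144 141 145 149 155 155]
 [173 168 162 152 145 142 142 144 146 148 147 147 151 155 159 161 163]
 [172 171 165 157 153 150 152 152 155 159 159 162 163 167 167 169 170]
 [172 171 168 165 163 165 164 167 166 168 170 168 172 171 173 172 172]
 [173 171 169 171 171 169 171 173 172 172 173 172 172 172 172 172 172]
 [172 172 171 171 173 172 172 173 172 174 172 171 174 171 172 170 172]]
```

```bash
python3 -c "
from bench import *
print(close_job())"
```

```text
the job is handed in; nothing more can be done
None
```

The job is handed in at 20.6 s: pointer paused over the ring, carriage left at the cross (last good reading within about 1 mm), guard seated on its stops with about 9 N peak and released. The cup and block pictures are unchanged; the hammer's area changed slightly, which I took for the arm's shadow, as the arm never went near it.

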